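# Change over the parts trays on a modelling bench

## Task

Put away the blue tray and bring out the orange one: first push the open blue tray fully home, then hook a fingertip behind the lip of the orange tray and draw it all the way out to its stop. Go gently so that the paint jar in it stays standing; do not pinch the lips, and do not lift or knock the jars and the other things about. Leave the white tray shut.

Things in the scene. Friction and masses are not known exactly. Their poses are not given: they have to be found in the camera images.
- board: flat wooden board, 220 x 370 x 15, that carries the tray rack and is fixed; origin under its centre, x away from the lips. On it stand three open-topped plywood runners, 170 x 104, walls to 57 above the table, side by side 116 apart, one tray each; the left-right order of the colours varies
- blue_lip (a point): blue upright lip at the front of the blue tray: 80 wide, 8 thick, 36 high. Origin: middle of its top edge, 61 above the table; x points level into the rack (the tray slides out along -x), y along the lip, z up. Behind it (+x) is an open finger pocket 44 deep, 80 wide, its floor 36 below the origin, then the tray's 26 high front wall. Outer face: 4 mm to -x of the origin
- tray_blue (a joint): slide of the blue tray, m: 0 = fully home, 0.110 = drawn out to its stop; it stays where it is left (about 2 N of drag). Starts 60 to 105 mm out. (tray_blue_c0 and tray_blue_c1 are the inner and outer halves of its lip's thickness.)
- orange_lip (a point): orange upright lip at the front of the orange tray: 80 wide, 8 thick, 36 high. Origin: middle of its top edge, 61 above the table; x points level into the rack (the tray slides out along -x), y along the lip, z up. Behind it (+x) is an open finger pocket 44 deep, 80 wide, its floor 36 below the origin, then the tray's 26 high front wall. Inner face: 4 mm to +x of the origin
- tray_orange (a joint): slide of the orange tray, m: 0 = fully home, 0.110 = drawn out to its stop; it stays where it is left (about 2 N of drag). Starts within 10 mm of home. (tray_orange_c0 and tray_orange_c1 are the inner and outer halves of its lip's thickness.)
- white_lip (a point): white upright lip at the front of the white tray: 80 wide, 8 thick, 36 high. Origin: middle of its top edge, 61 above the table; x points level into the rack (the tray slides out along -x), y along the lip, z up. Behind it (+x) is an open finger pocket 44 deep, 80 wide, its floor 36 below the origin, then the tray's 26 high front wall. To be left alone
- tray_white (a joint): slide of the white tray, m: 0 = fully home, 0.110 = drawn out to its stop; it stays where it is left (about 2 N of drag). Starts within 10 mm of home, stays there. (tray_white_c0 and tray_white_c1 are the inner and outer halves of its lip's thickness.)
- jar_orange: small paint jar, orange cap, 28 diameter, 45 high, standing loose in the orange tray; origin at the centre of its underside, 25 above the table
- jar_white: small paint jar, white cap, 28 diameter, 45 high, standing loose in the white tray; origin at the centre of its underside
- glue: white glue bottle, 56 diameter, 140 high, standing beside the rack; origin under its centre
- paint_can: steel paint can, 54 diameter, 90 high, standing beside the rack; origin under its centre
- cup: blue ceramic cup, 76 across the rim, 85 high, beside the rack on its front side; origin under its centre
- tape: roll of grey tape lying flat, 100 diameter, 48 high, on the robot's side of the table; origin under its centre
- screwdriver: screwdriver lying on the robot's side of the table, about 200 long, handle under 40 thick; origin about its middle
Not all that is in view belongs to the job. Leave any yellow look-alike of the jar_orange alone.

How it is judged:
On the way, in this order (a step that is already met when the one before it is completed fails the run):
1. the blue tray is pushed fully home (value of joint tray_blue below 0.006 m), for 0.2 s.
2. the orange tray is drawn out to its stop (value of joint tray_orange above 0.104 m), for 0.2 s.
At the end, for the whole second after the job is handed in: The blue tray is home (within 6 mm) and the orange tray is at its stop (within 6 mm) and at rest, its paint jar standing still and upright in it (within 0.3 rad); the white tray is less than 20 mm out (value of joint tray_blue below 0.006 m and value of joint tray_orange above 0.104 m and value of joint tray_white below 0.02 m and velocity of joint tray_orange between -0.01 and 0.01 m/s and linear speed of jar_orange below 0.02 m/s and angle between jar_orange's own z axis and vertical below 0.3 rad and horizontal distance between jar_orange and orange_lip below 0.23 m); the robot touches nothing.
It fails at once if the blue lip is pinched between the fingers (contact force between the fingers and tray_blue_c0 above 6 N and contact force between the fingers and tray_blue_c1 above 6 N).
It fails at once if the orange lip is pinched between the fingers (contact force between the fingers and tray_orange_c0 above 6 N and contact force between the fingers and tray_orange_c1 above 6 N).
It fails at once if the white tray is drawn out (value of joint tray_white above 0.02 m).
It fails at once if a paint jar is tipped over or lifted (angle between any of jar_orange, jar_white's own z axis and vertical above 0.5 rad or height (world z) of any of jar_orange, jar_white above 0.045 m).
It fails at once if a thing standing or lying round the rack is moved by more than 30 mm or tipped (distance of any of glue, paint_can, cup, tape, screwdriver from where it was at the start of the episode above 0.03 m or angle between any of glue, paint_can, cup, tape's own z axis and vertical above 0.4 rad).
It also fails if it takes over 45 s, if anything falls off the work surface, if the arm or the gripper's body presses on something with over 40 N, if the wrist force passes 120 N, or if a joint passes its speed limit or range.

## Robot

A 6-joint arm with a two-finger parallel gripper is mounted at the origin on the work surface. World frame = base frame: x ahead of the robot, y to its left, z up, the work surface at z = 0. Lengths are in m, angles in rad, forces in N, time in s.
With the tool pointing down it reaches from about 0.275 to 0.725 m from the base axis. Payload 5.6 kg.
Tool frame: the origin (TCP) lies where the fingers leave the gripper's body, on its centre line; the fingertips stand 73 mm ahead of it and the grasp point (between the pads) lies 54 mm ahead of it; z points along the fingers, y is the line along which they close (so a half turn about z gives the same grasp; the last joint's range is limited). The gripper opens to 85 mm and grips with 20 to 120 N. Pads are 22 mm wide; open, the fingers measure 114 mm over their backs; the gripper's body (76 mm by 85 mm) begins 54 mm behind the grasp point. The pads swing forward as they close: fully open they stand 13 mm farther back than shut.
Start: joints at [-1.004, 0.255, 0.108, 0, -1.424, -0.285], TCP at [0.153, -0.528, 0.304] pointing down, gripper open.
Joint ranges: [-2.95, 2.95], [-1.21, 1.97], [-1.09, 1.5], [-2.87, 1.71], [-2.94, -0.07], [-3.05, 3.05]. Speed limits (rad/s): [2.57, 2.57, 3.14, 3.14, 3.14, 3.14].

## Interface

Orientations are given as a unit quaternion [x, y, z, w].
In Python, from station import r gives the robot as it stands. The module is installed in compiled form; this text tells all that it offers.
- The arm moves only by the tool apply_moves, never from a script. Its argument "series" is a list of rows, each an object of numbers: "hand": the finger opening in cm, from 0 to 8.54; "tx", "ty", "tz": the shift along the tool's x, y, z in cm; "turn": the turn about the tool's z in degrees. In form: [{"hand": .., "tx": .., "ty": .., "tz": .., "turn": ..}, ...]. A call has 1 to 12 rows; each row shifts and turns the commanded pose from where the row before left it, along the tool's axes as they then stand; what a row does not reach is not made up. A row lasts 1/12 s, in which the tool goes at most 41.7 mm and 7.16 degrees, less where a joint would pass 70% of its speed; a pose out of reach is approached as far as the arm can. A call is refused whole if a number of a shift passes 4.17 or a number of a turn 7.16, either way. A call with a gripper value outside its range is refused whole. The fingers move at their own pace and stop on an object; "newtons" is the grip in N (left out, the last holds). Time passes only in rows, so rows that do not move let the fingers close. It gives the time, the measured TCP pose, the force, the opening and the grip force at its end, in the units of the state.
- r.read_state(): the state, without advancing time (a new reading comes with each control period).
- r.get_image(name): name is "side" or "top"; returns the picture (384x512x3 uint8, blue, green, red); there is no depth.
- r.camera_info(name): a dict with "fx", "fy", "cx", "cy" (pixels), "extrinsics" (4x4, takes a point from world to camera coordinates). Camera axes: x right, y down, z forward; pixel columns grow to the right and rows downward; lengths in m; the calibration is good to about 2 mm. A picture is of the moment at which its call begins. camera_info takes no time and is no camera call.
- r.sign_off(): hands the job in; it is judged then, once.
The state is a dict: "time_s": time; "joints": joint angles; "qd": joint speeds; "tau": joint torques, N m; "position": TCP position; "ee_rot": TCP orientation; "contact_force": force on the tool from outside, world axes, zero at the start; "torque": the same for the moment, N m; "opening": finger opening in m; "grip_force": force on a finger pad.
Only numpy, scipy, OpenCV 4.12 (cv2) and the standard library are available. Lean on these libraries where they do the work, as an engineer would, in place of code of your own. Each camera call takes 0.05 s, during which the arm holds its last target. There are 200 camera calls.

## Working session

There is one attempt and no reset: what is moved stays moved. The work goes in short steps, Python scripts to look and compute and a tool call to move; the robot and the scene stay as the last step left them, time stands still between calls to the robot, and variables do not carry over. Pictures are saved under pics/ and viewed, at most 10 in all, crops included, and the job is handed in when it is done.

Besides the shell and the picture viewer there is one more tool, called after ">>>" as name(argument=value, ...) on one line, values as JSON. apply_moves: Moves the arm, as the interface text tells. Its arguments: {"type":"object","properties":{"series":{"type":"array","items":{"type":"object","properties":{"hand":{"type":"number"},"tx":{"type":"number"},"ty":{"type":"number"},"tz":{"type":"number"},"turn":{"type":"number"}}}},"newtons":{"type":"number"}},"required":["series"]}

```bash
mkdir -p pics; python3 - <<'E'
from station import r
import cv2,numpy as np
np.set_printoptions(precision=4,suppress=True)
s=r.read_state();print(s)
for n in("top","side"):
    im=r.get_image(n);cv2.imwrite(f"pics/{n}0.png",im);c=r.camera_info(n)
    print(n,{k:c[k] for k in("fx","fy","cx","cy")});print(np.array(c["extrinsics"]))
E
```

```text
{'time_s': 0.0, 'joints': array([-1.0044,  0.2558,  0.107 , -0.0005, -1.4239, -0.2846]), 'qd': array([ 0.0008, -0.0013,  0.0007,  0.0021, -0.0011,  0.0012]), 'tau': array([  0.0018, -38.662 ,  23.7933,   5.3652,  -0.0063,  -0.    ]), 'position': array([ 0.1529, -0.5279,  0.303 ]), 'ee_rot': array([-0.1404,  0.9901,  0.001 , -0.0002]), 'contact_force': array([ 0.4954, -0.636 ,  0.3419]), 'torque': array([ 0.048 ,  0.0135, -0.0569]), 'grip_force': 0.0, 'opening': 0.08550263829831216}
top {'fx': 400.3548158626701, 'fy': 400.3548158626701, 'cx': 255.4728742939559, 'cy': 190.19132504490253}
[[ 0.0079 -0.9999 -0.0121  0.0168]
 [-0.9857 -0.0058 -0.1682  0.5025]
 [ 0.1681  0.0133 -0.9857  0.9273]
 [ 0.      0.      0.      1.    ]]
side {'fx': 414.84488104056214, 'fy': 414.84488104056214, 'cx': 252.9180706152458, 'cy': 187.51017798656974}
[[-0.9868 -0.1616 -0.0047  0.4964]
 [-0.1032  0.6521 -0.7511  0.087 ]
 [ 0.1245 -0.7407 -0.6602  0.9857]
 [ 0.      0.      0.      1.    ]]
```

View pics/top0.png

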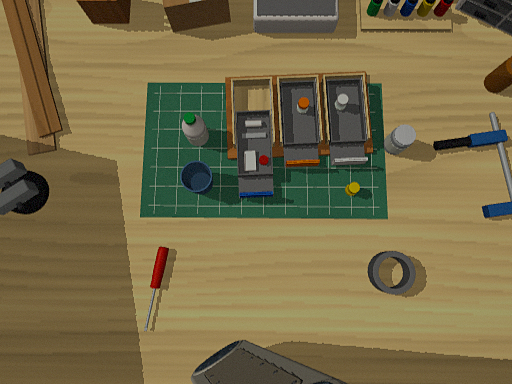

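View pics/side0.png

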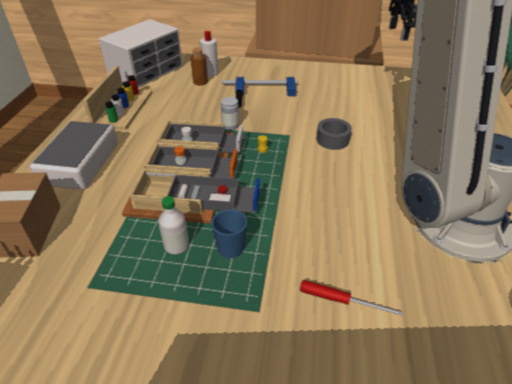

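The top view shows the blue lip at (256,193), pulled out, with the orange lip at (302,161) and the white at (350,160). Things that could be mistaken for them:
- Blue lip: the blue cup at (197,178) and the blue clamp at (490,135).
- Orange lip: the rack board's edge at (232,155) and the orange cap at (303,104).
- Orange jar: the yellow jar at (353,188), a look-alike to leave alone.

By the description, the lips are the coloured bars at the tray fronts.

```bash
cat > h.py <<'E'
import cv2,numpy as np
from station import r
np.set_printoptions(precision=4,suppress=True)
def ray(n,uv,z):
    c=r.camera_info(n);E=np.array(c["extrinsics"]);R,t=E[:3,:3],E[:3,3]
    o=-R.T@t;d=R.T@np.array([(uv[0]-c["cx"])/c["fx"],(uv[1]-c["cy"])/c["fy"],1])
    return o+d*(z-o[2])/d[2]
BOX={"top":{"blue":(225,170,290,205),"orange":(277,148,326,172),"white":(326,150,372,170)}}
def mask(im,col):
    h,s,v=cv2.split(cv2.cvtColor(im,cv2.COLOR_BGR2HSV))
    if col=="blue": return ((h>100)&(h<130)&(s>130)&(v>50))
    if col=="orange": return ((h>5)&(h<17)&(s>215)&(v>130))
    return (s<40)&(v>150)
E
python3 - <<'E'
from h import *
im=cv2.imread("pics/top0.png")
for c,(a,b,x,y) in BOX["top"].items():
    m=mask(im,c)[b:y,a:x].astype(np.uint8)
    n,l,st,ce=cv2.connectedComponentsWithStats(m);k=1+st[1:,4].argmax()
    pts=cv2.findNonZero((l==k).astype(np.uint8)).reshape(-1,2)+[a,b]
    u0,u1=pts[:,0].min(),pts[:,0].max()
    print(c,st[k],u0,u1)
    for u in (u0+3,(u0+u1)//2,u1-3):
        col=pts[pts[:,0]==u][:,1];print("  u",u,"rows",col.min(),col.max(),"far top",ray("top",(u,col.min()-.5),.061)[:2],"near top",ray("top",(u,col.max()+.5),.061)[:2])
    print("  ends",ray("top",(u0-.5,pts[pts[:,0]<u0+4][:,1].mean()),.061),ray("top",(u1+.5,pts[pts[:,0]>u1-4][:,1].mean()),.061))
for n,p,z in(("glue",(190,119),.14),("cup",(197,176),.085),("yellow",(353,187),.045),("orange cap",(303,103),.07),("can",(403,131),.09)):print(n,ray("top",p,z))
cv2.imwrite("pics/crop0.png",cv2.resize(im[65:205,170:420],None,fx=3,fy=3,interpolation=cv2.INTER_CUBIC))
E
```

```text
blue [ 14  21  34   7 125] 239 272
  u 242 rows 193 195 far top [0.4935 0.052 ] near top [0.4863 0.0519]
  u 255 rows 192 195 far top [0.4961 0.0211] near top [0.4865 0.0211]
  u 269 rows 191 194 far top [ 0.4987 -0.0121] near top [ 0.4891 -0.0121]
  ends [0.4899 0.0603 0.061 ] [ 0.494  -0.0204  0.061 ]
orange [22 12 21  3 51] 299 319
  u 302 rows 160 162 far top [ 0.5748 -0.0912] near top [ 0.5674 -0.0911]
  u 309 rows 160 162 far top [ 0.5749 -0.108 ] near top [ 0.5675 -0.1079]
  u 316 rows 160 162 far top [ 0.5749 -0.1248] near top [ 0.5675 -0.1247]
  ends [ 0.5705 -0.0828  0.061 ] [ 0.5716 -0.1332  0.061 ]
white [ 9  8 33  4 65] 335 367
  u 338 rows 159 161 far top [ 0.5777 -0.1776] near top [ 0.5703 -0.1774]
  u 351 rows 159 160 far top [ 0.5778 -0.2088] near top [ 0.5729 -0.2086]
  u 364 rows 158 158 far top [ 0.5804 -0.24  ] near top [ 0.578  -0.2399]
  ends [ 0.5739 -0.1692  0.061 ] [ 0.5784 -0.2483  0.061 ]
glue [0.6473 0.1675 0.14  ]
cup [0.528  0.1565 0.085 ]
yellow [ 0.5112 -0.215   0.045 ]
orange cap [ 0.7143 -0.0944  0.07  ]
can [ 0.6375 -0.3261  0.09  ]
```

View pics/crop0.png

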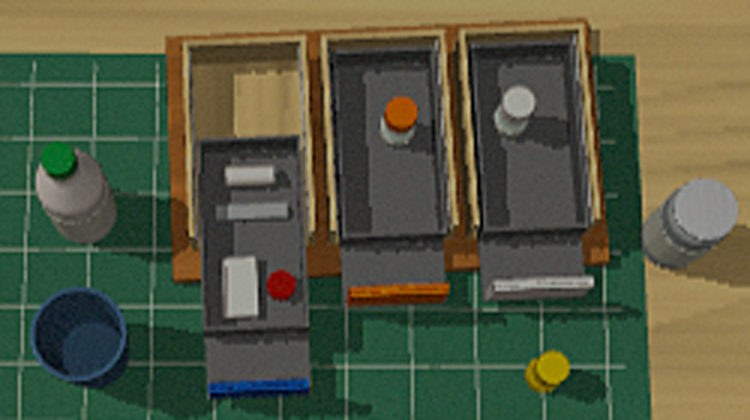

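The crop confirms the choice: the coloured bars at the tray fronts. Blue is at crop (258,387), orange at (398,292) and white at (543,285). The cap of jar_orange is at (400,113), and the yellow look-alike at (548,372) is outside the trays. The rack is yawed by about +2.9°. The lip centres are blue (.492,.020), orange (.571,-.0925) and white (.574,-.209). Their spacing is 0.11–0.116 and the lips are 80 wide, which matches the sizes given.

>>> apply_moves(series=[{"hand":0,"turn":6.65},{"hand":0,"turn":6.65},{"hand":0,"tx":-1.75,"ty":2.95},{"hand":0,"tx":-1.75,"ty":2.95},{"hand":0,"tx":-1.75,"ty":2.95},{"hand":0,"tx":-1.75,"ty":2.95},{"hand":0,"tx":-1.75,"ty":2.95},{"hand":0,"tx":-1.75,"ty":2.95},{"hand":0,"tx":-1.75,"ty":2.95},{"hand":0,"tx":-1.75,"ty":2.95},{"hand":0,"tx":-1.75,"ty":2.95},{"hand":0,"tx":-1.75,"ty":2.95}])

```text
schema error: expected keys hand, tx, ty, tz, turn
```

>>> apply_moves(series=[{"hand":0,"tx":-1.75,"ty":2.95},{"hand":0,"tx":-1.75,"ty":2.95},{"hand":0,"tx":-1.75,"ty":2.95},{"hand":0,"tx":-1.75,"ty":2.95},{"hand":0,"tx":-1.75,"ty":2.95},{"hand":0,"tx":-1.75,"ty":2.95},{"hand":0,"tx":-1.75,"ty":2.95},{"hand":0,"tx":-1.75,"ty":2.95},{"hand":0},{"hand":0}])

```text
schema error: expected keys hand, tx, ty, tz, turn
```

All keys are required, so I'm filling them in.

>>> apply_moves(series=[{"hand":0,"tx":0,"ty":0,"tz":0,"turn":6.65},{"hand":0,"tx":0,"ty":0,"tz":0,"turn":6.65},{"hand":0,"tx":-1.75,"ty":2.95,"tz":0,"turn":0},{"hand":0,"tx":-1.75,"ty":2.95,"tz":0,"turn":0},{"hand":0,"tx":-1.75,"ty":2.95,"tz":0,"turn":0},{"hand":0,"tx":-1.75,"ty":2.95,"tz":0,"turn":0},{"hand":0,"tx":-1.75,"ty":2.95,"tz":0,"turn":0},{"hand":0,"tx":-1.75,"ty":2.95,"tz":0,"turn":0},{"hand":0,"tx":-1.75,"ty":2.95,"tz":0,"turn":0},{"hand":0,"tx":-1.75,"ty":2.95,"tz":0,"turn":0},{"hand":0,"tx":-1.75,"ty":2.95,"tz":0,"turn":0},{"hand":0,"tx":-1.75,"ty":2.95,"tz":0,"turn":0}])

```text
time_s: 1.1
position: [0.3132, -0.2233, 0.3037]
ee_rot: [-0.025, 1.0, 0.0, -0.0]
contact_force: [1.0, -0.0, -0.2]
opening: -0.0002
grip_force: 0.0
```

>>> apply_moves(series=[{"hand":0,"tx":-1.75,"ty":2.95,"tz":0,"turn":0},{"hand":0,"tx":-1.75,"ty":2.95,"tz":0,"turn":0},{"hand":0,"tx":-1.75,"ty":2.95,"tz":0,"turn":0},{"hand":0,"tx":-1.75,"ty":2.95,"tz":0,"turn":0},{"hand":0,"tx":-1.75,"ty":2.95,"tz":0,"turn":0},{"hand":0,"tx":-1.75,"ty":2.95,"tz":0,"turn":0},{"hand":0,"tx":-1.75,"ty":2.95,"tz":0,"turn":0},{"hand":0,"tx":-1.75,"ty":2.95,"tz":0,"turn":0},{"hand":0,"tx":0,"ty":0,"tz":0,"turn":0},{"hand":0,"tx":0,"ty":0,"tz":0,"turn":0}])

```text
time_s: 1.93
position: [0.4414, 0.019, 0.3031]
ee_rot: [-0.026, 1.0, -0.0, -0.001]
contact_force: [-0.1, -0.5, 0.6]
opening: 0.0002
grip_force: 0.0
```

>>> apply_moves(series=[{"hand":0,"tx":0,"ty":0,"tz":3.2,"turn":0},{"hand":0,"tx":0,"ty":0,"tz":3.2,"turn":0},{"hand":0,"tx":0,"ty":0,"tz":3.2,"turn":0},{"hand":0,"tx":0,"ty":0,"tz":3.2,"turn":0},{"hand":0,"tx":0,"ty":0,"tz":3.2,"turn":0},{"hand":0,"tx":0,"ty":0,"tz":3.0,"turn":0},{"hand":0,"tx":0,"ty":0,"tz":0,"turn":0},{"hand":0,"tx":0,"ty":0,"tz":0,"turn":0}])

```text
time_s: 2.6
position: [0.4403, 0.0166, 0.1136]
ee_rot: [-0.025, 1.0, -0.001, -0.002]
contact_force: [0.9, 0.4, 0.5]
opening: 0.0001
grip_force: 0.0
```

```bash
python3 - <<'E'
from h import *
a=r.get_image("side")[80:270,100:360]
cv2.imwrite("pics/s1.png",cv2.resize(a,None,fx=3,fy=3,interpolation=cv2.INTER_CUBIC))
E
```

```text
(no output)
```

View pics/s1.png

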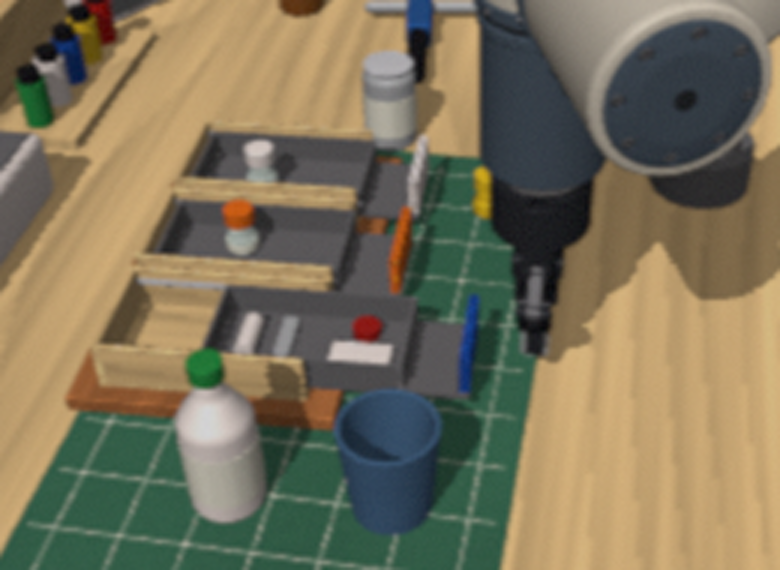

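The shut fingers, tip at crop (535,345), stand in front of the blue lip at (470,345), and the cup and glue are clear. Now pushing.

>>> apply_moves(series=[{"hand":0,"tx":-1.0,"ty":0,"tz":0,"turn":0},{"hand":0,"tx":-1.0,"ty":0,"tz":0,"turn":0},{"hand":0,"tx":-0.8,"ty":0,"tz":0,"turn":0},{"hand":0,"tx":-0.5,"ty":0,"tz":0,"turn":0},{"hand":0,"tx":-0.5,"ty":0,"tz":0,"turn":0},{"hand":0,"tx":-0.8,"ty":0,"tz":0,"turn":0},{"hand":0,"tx":-0.8,"ty":0,"tz":0,"turn":0},{"hand":0,"tx":-0.8,"ty":0,"tz":0,"turn":0},{"hand":0,"tx":-0.8,"ty":0,"tz":0,"turn":0},{"hand":0,"tx":-0.8,"ty":0,"tz":0,"turn":0},{"hand":0,"tx":-0.8,"ty":0,"tz":0,"turn":0},{"hand":0,"tx":-0.8,"ty":0,"tz":0,"turn":0}])

```text
time_s: 3.65
position: [0.5359, 0.0223, 0.1138]
ee_rot: [-0.025, 1.0, -0.0, -0.0]
contact_force: [-3.5, -0.0, 1.8]
opening: 0.0004
grip_force: 1.2
```

>>> apply_moves(series=[{"hand":0,"tx":-0.4,"ty":0,"tz":0,"turn":0},{"hand":0,"tx":-0.4,"ty":0,"tz":0,"turn":0},{"hand":0,"tx":0,"ty":0,"tz":0,"turn":0}])

```text
time_s: 3.9
position: [0.544, 0.0228, 0.1138]
ee_rot: [-0.025, 1.0, 0.0, 0.0]
contact_force: [0.5, 0.0, -0.5]
opening: -0.0003
grip_force: 0.0
```

>>> apply_moves(series=[{"hand":0,"tx":-0.3,"ty":0,"tz":0,"turn":0},{"hand":0,"tx":-0.3,"ty":0,"tz":0,"turn":0},{"hand":0,"tx":0,"ty":0,"tz":0,"turn":0}])

```text
time_s: 4.15
position: [0.5494, 0.0232, 0.1138]
ee_rot: [-0.025, 1.0, 0.0, 0.0]
contact_force: [0.4, -0.2, 0.2]
opening: -0.0006
grip_force: 0.2
```

>>> apply_moves(series=[{"hand":0,"tx":-0.2,"ty":0,"tz":0,"turn":0},{"hand":0,"tx":-0.2,"ty":0,"tz":0,"turn":0}])

```text
time_s: 4.32
position: [0.5529, 0.0233, 0.1138]
ee_rot: [-0.025, 1.0, 0.0, -0.0]
contact_force: [-2.6, -0.5, 0.2]
opening: 0.0001
grip_force: 1.0
```

>>> apply_moves(series=[{"hand":0,"tx":-0.2,"ty":0,"tz":0,"turn":0},{"hand":0,"tx":-0.2,"ty":0,"tz":0,"turn":0}])

```text
time_s: 4.48
position: [0.5557, 0.0234, 0.1136]
ee_rot: [-0.025, 1.0, -0.0, -0.002]
contact_force: [-12.4, 2.0, 9.6]
opening: -0.0
grip_force: 6.2
```

>>> apply_moves(series=[{"hand":0,"tx":-0.1,"ty":0,"tz":0,"turn":0},{"hand":0,"tx":0,"ty":0,"tz":0,"turn":0},{"hand":0,"tx":0,"ty":0,"tz":0,"turn":0},{"hand":0,"tx":0,"ty":0,"tz":0,"turn":0}])

```text
time_s: 4.82
position: [0.5558, 0.0233, 0.1136]
ee_rot: [-0.025, 1.0, -0.0, -0.003]
contact_force: [-10.4, 1.6, 5.8]
opening: -0.0004
grip_force: 5.1
```

>>> apply_moves(series=[{"hand":0,"tx":1.0,"ty":0,"tz":0,"turn":0},{"hand":0,"tx":2.0,"ty":0,"tz":0,"turn":0},{"hand":0,"tx":3.0,"ty":0,"tz":-1,"turn":0},{"hand":0,"tx":3.0,"ty":0,"tz":-2,"turn":0},{"hand":0,"tx":3.0,"ty":0,"tz":-2,"turn":0},{"hand":0,"tx":3.0,"ty":0,"tz":-2,"turn":0},{"hand":0,"tx":2.0,"ty":0,"tz":-2,"turn":0},{"hand":0,"tx":0,"ty":0,"tz":0,"turn":0}])

```text
time_s: 5.48
position: [0.3877, 0.0151, 0.2081]
ee_rot: [-0.025, 1.0, 0.001, 0.004]
contact_force: [0.5, -0.6, -0.1]
opening: 0.0
grip_force: 0.0
```

```bash
python3 - <<'E'
from h import *
print(r.read_state()["position"])
im=r.get_image("top")
for c,B in {"blue":(225,150,290,175),"orange":(277,148,326,172)}.items():
    a,b,x,y=B;m=mask(im,c)[b:y,a:x].astype(np.uint8)
    if c=="orange": m[:, :8]=0
    n,l,st,ce=cv2.connectedComponentsWithStats(m);k=1+st[1:,4].argmax()
    print(c,st[k],ray("top",(ce[k][0]+a,st[k][1]+b-.5),.061),ray("top",(ce[k][0]+a,st[k][1]+st[k][3]+b-.5),.061))
cv2.imwrite("pics/crop1.png",cv2.resize(im[65:205,170:420],None,fx=3,fy=3,interpolation=cv2.INTER_CUBIC))
E
```

```text
[0.3877 0.0151 0.2081]
blue [ 13  10  33   7 156] [0.5742 0.0229 0.061 ] [0.557  0.0227 0.061 ]
orange [22 12 20  3 50] [ 0.5749 -0.1069  0.061 ] [ 0.5675 -0.1068  0.061 ]
```

View pics/crop1.png

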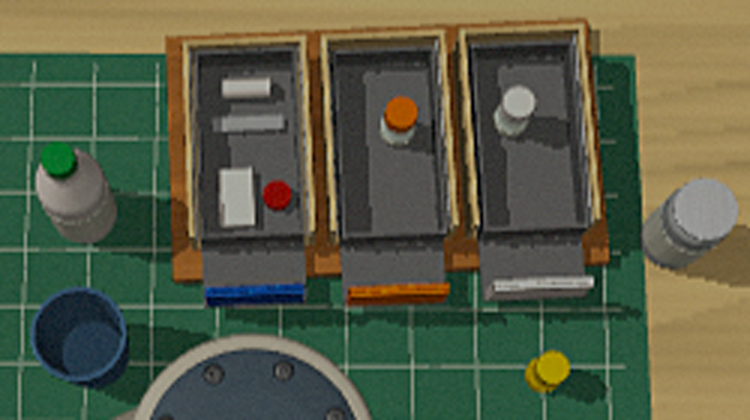

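The blue tray is home, with its lip at crop (255,293) in line with orange (398,292). Contact and image both put the blue lip's centre at x ≈ .571. Next I go over the orange pocket at (.597,-.091).

>>> apply_moves(series=[{"hand":0,"tx":-2.54,"ty":-1.45,"tz":0,"turn":0},{"hand":0,"tx":-2.54,"ty":-1.45,"tz":0,"turn":0},{"hand":0,"tx":-2.54,"ty":-1.45,"tz":0,"turn":0},{"hand":0,"tx":-2.54,"ty":-1.45,"tz":0,"turn":0},{"hand":0,"tx":-2.54,"ty":-1.45,"tz":0,"turn":0},{"hand":0,"tx":-2.54,"ty":-1.45,"tz":0,"turn":0},{"hand":0,"tx":-2.54,"ty":-1.45,"tz":0,"turn":0},{"hand":0,"tx":-2.54,"ty":-1.45,"tz":0,"turn":0},{"hand":0,"tx":0,"ty":0,"tz":0,"turn":0},{"hand":0,"tx":0,"ty":0,"tz":0,"turn":0},{"hand":0,"tx":0,"ty":0,"tz":0,"turn":0}])

```text
time_s: 6.45
position: [0.5972, -0.0908, 0.2026]
ee_rot: [-0.025, 1.0, 0.0, -0.001]
contact_force: [-0.7, 0.4, 0.6]
opening: 0.0
grip_force: 0.0
```

Down 9.2 cm to a tip height of about 0.037, in two stages with a look halfway (tips at about 0.075).

>>> apply_moves(series=[{"hand":0,"tx":0,"ty":0,"tz":2.0,"turn":0},{"hand":0,"tx":0,"ty":0,"tz":2.0,"turn":0},{"hand":0,"tx":0,"ty":0,"tz":1.5,"turn":0},{"hand":0,"tx":0,"ty":0,"tz":0,"turn":0},{"hand":0,"tx":0,"ty":0,"tz":0,"turn":0}])

```text
time_s: 6.87
position: [0.5964, -0.0904, 0.1488]
ee_rot: [-0.025, 1.0, -0.0, -0.001]
contact_force: [-0.2, -0.1, 1.3]
opening: 0.0003
grip_force: 0.0
```

```bash
python3 - <<'E'
from h import *
a=r.get_image("side")[80:230,100:300]
cv2.imwrite("pics/s2.png",cv2.resize(a,None,fx=4,fy=4,interpolation=cv2.INTER_CUBIC))
c=r.camera_info("side");E=np.array(c["extrinsics"])
for P in((.597,-.091,.075),(.597,-.091,.037),(.571,-.0925,.061)):
    q=E[:3,:3]@np.array(P)+E[:3,3];print(P,4*(c["fx"]*q[0]/q[2]+c["cx"]-100),4*(c["fy"]*q[1]/q[2]+c["cy"]-80))
E
```

```text
(0.597, -0.091, 0.075) 491.0085915538864 290.9869957429024
(0.597, -0.091, 0.037) 494.0228781596819 337.08765784912157
(0.571, -0.0925, 0.061) 531.5111133185852 310.58803244952037
```

View pics/s2.png

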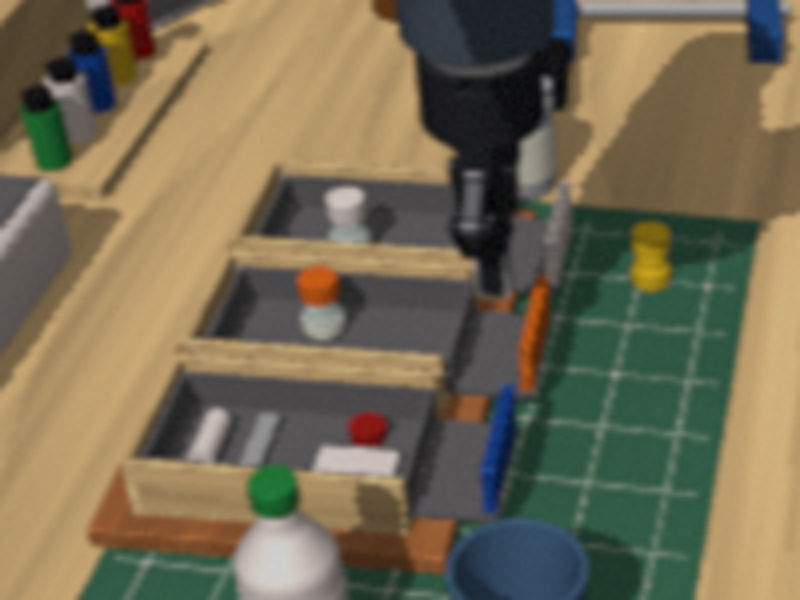

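The fingertips at crop (490,290) will land near (494,337), on the pocket floor between the orange lip (535,335) and the tray wall (455,335). Going down.

>>> apply_moves(series=[{"hand":0,"tx":0,"ty":0,"tz":1.5,"turn":0},{"hand":0,"tx":0,"ty":0,"tz":1.2,"turn":0},{"hand":0,"tx":0,"ty":0,"tz":1.0,"turn":0},{"hand":0,"tx":0,"ty":0,"tz":0,"turn":0},{"hand":0,"tx":0,"ty":0,"tz":0,"turn":0}])

```text
time_s: 7.33
position: [0.5972, -0.0907, 0.1125]
ee_rot: [-0.025, 1.0, -0.0, 0.0]
contact_force: [-0.1, 0.6, 0.0]
opening: -0.0
grip_force: 0.0
```

>>> apply_moves(series=[{"hand":0,"tx":0.3,"ty":0,"tz":0,"turn":0},{"hand":0,"tx":0.3,"ty":0,"tz":0,"turn":0},{"hand":0,"tx":0.2,"ty":0,"tz":0,"turn":0},{"hand":0,"tx":0.2,"ty":0,"tz":0,"turn":0},{"hand":0,"tx":0.2,"ty":0,"tz":0,"turn":0},{"hand":0,"tx":0.2,"ty":0,"tz":0,"turn":0},{"hand":0,"tx":0.2,"ty":0,"tz":0,"turn":0},{"hand":0,"tx":0.2,"ty":0,"tz":0,"turn":0},{"hand":0,"tx":0.2,"ty":0,"tz":0,"turn":0},{"hand":0,"tx":0.2,"ty":0,"tz":0,"turn":0}])

```text
time_s: 8.17
position: [0.5752, -0.0918, 0.1122]
ee_rot: [-0.025, 1.0, -0.0, 0.0]
contact_force: [2.2, -0.8, 0.6]
opening: -0.0003
grip_force: 1.1
```

The fingers are on the lip at about 2 N, the expected drag. The stop should come at TCP x ≈ .481, so I draw steadily.

>>> apply_moves(series=[{"hand":0,"tx":0.25,"ty":0,"tz":0,"turn":0},{"hand":0,"tx":0.3,"ty":0,"tz":0,"turn":0},{"hand":0,"tx":0.35,"ty":0,"tz":0,"turn":0},{"hand":0,"tx":0.4,"ty":0,"tz":0,"turn":0},{"hand":0,"tx":0.4,"ty":0,"tz":0,"turn":0},{"hand":0,"tx":0.4,"ty":0,"tz":0,"turn":0},{"hand":0,"tx":0.4,"ty":0,"tz":0,"turn":0},{"hand":0,"tx":0.4,"ty":0,"tz":0,"turn":0},{"hand":0,"tx":0.4,"ty":0,"tz":0,"turn":0},{"hand":0,"tx":0.4,"ty":0,"tz":0,"turn":0},{"hand":0,"tx":0.4,"ty":0,"tz":0,"turn":0},{"hand":0,"tx":0.4,"ty":0,"tz":0,"turn":0}])

```text
time_s: 9.17
position: [0.5297, -0.0941, 0.1119]
ee_rot: [-0.025, 1.0, -0.0, -0.0]
contact_force: [1.5, -0.3, 2.3]
opening: -0.0003
grip_force: 1.1
```

>>> apply_moves(series=[{"hand":0,"tx":0.4,"ty":0,"tz":0,"turn":0},{"hand":0,"tx":0.4,"ty":0,"tz":0,"turn":0},{"hand":0,"tx":0.4,"ty":0,"tz":0,"turn":0},{"hand":0,"tx":0.4,"ty":0,"tz":0,"turn":0},{"hand":0,"tx":0.4,"ty":0,"tz":0,"turn":0},{"hand":0,"tx":0.4,"ty":0,"tz":0,"turn":0},{"hand":0,"tx":0.35,"ty":0,"tz":0,"turn":0},{"hand":0,"tx":0.3,"ty":0,"tz":0,"turn":0},{"hand":0,"tx":0.25,"ty":0,"tz":0,"turn":0},{"hand":0,"tx":0.2,"ty":0,"tz":0,"turn":0},{"hand":0,"tx":0.2,"ty":0,"tz":0,"turn":0},{"hand":0,"tx":0.2,"ty":0,"tz":0,"turn":0}])

```text
time_s: 10.17
position: [0.491, -0.096, 0.1119]
ee_rot: [-0.025, 1.0, -0.0, -0.0]
contact_force: [1.3, 0.1, 2.3]
opening: -0.0
grip_force: 1.0
```

>>> apply_moves(series=[{"hand":0,"tx":0.2,"ty":0,"tz":0,"turn":0},{"hand":0,"tx":0.2,"ty":0,"tz":0,"turn":0},{"hand":0,"tx":0.2,"ty":0,"tz":0,"turn":0}])

```text
time_s: 10.42
position: [0.485, -0.0963, 0.1118]
ee_rot: [-0.025, 1.0, -0.0, -0.0]
contact_force: [2.9, -0.2, 1.4]
opening: -0.0002
grip_force: 1.0
```

>>> apply_moves(series=[{"hand":0,"tx":0.15,"ty":0,"tz":0,"turn":0},{"hand":0,"tx":0.15,"ty":0,"tz":0,"turn":0},{"hand":0,"tx":0.15,"ty":0,"tz":0,"turn":0}])

```text
time_s: 10.67
position: [0.481, -0.0965, 0.1119]
ee_rot: [-0.025, 1.0, 0.0, 0.001]
contact_force: [7.6, -1.3, -5.2]
opening: 0.0001
grip_force: 3.7
```

>>> apply_moves(series=[{"hand":0,"tx":0.15,"ty":0,"tz":0,"turn":0},{"hand":0,"tx":0.15,"ty":0,"tz":0,"turn":0},{"hand":0,"tx":0,"ty":0,"tz":0,"turn":0}])

```text
time_s: 10.92
position: [0.4806, -0.0964, 0.1123]
ee_rot: [-0.025, 1.0, 0.0, 0.004]
contact_force: [11.4, -1.0, -7.6]
opening: 0.0002
grip_force: 5.8
```

The stop is reached at .4806, as predicted. I hold, ease off into the pocket, and rise straight up.

>>> apply_moves(series=[{"hand":0,"tx":0,"ty":0,"tz":0,"turn":0},{"hand":0,"tx":0,"ty":0,"tz":0,"turn":0},{"hand":0,"tx":0,"ty":0,"tz":0,"turn":0},{"hand":0,"tx":-0.5,"ty":0,"tz":0,"turn":0},{"hand":0,"tx":-0.5,"ty":0,"tz":0,"turn":0},{"hand":0,"tx":-0.3,"ty":0,"tz":0,"turn":0},{"hand":0,"tx":0,"ty":0,"tz":0,"turn":0},{"hand":0,"tx":0,"ty":0,"tz":0,"turn":0}])

```text
time_s: 11.58
position: [0.4901, -0.096, 0.1115]
ee_rot: [-0.025, 1.0, 0.0, -0.001]
contact_force: [-0.1, 0.4, 0.0]
opening: 0.0006
grip_force: 0.0
```

>>> apply_moves(series=[{"hand":0,"tx":0,"ty":0,"tz":-1,"turn":0},{"hand":0,"tx":0,"ty":0,"tz":-2,"turn":0},{"hand":0,"tx":0,"ty":0,"tz":-3,"turn":0},{"hand":0,"tx":0,"ty":0,"tz":-3,"turn":0},{"hand":0,"tx":2,"ty":0,"tz":-2,"turn":0},{"hand":0,"tx":3,"ty":0,"tz":0,"turn":0},{"hand":0,"tx":3,"ty":0,"tz":0,"turn":0},{"hand":0,"tx":2,"ty":0,"tz":0,"turn":0},{"hand":0,"tx":0,"ty":0,"tz":0,"turn":0},{"hand":0,"tx":0,"ty":0,"tz":0,"turn":0}])

```text
time_s: 12.42
position: [0.3898, -0.1011, 0.2222]
ee_rot: [-0.025, 1.0, 0.0, 0.0]
contact_force: [1.4, -0.8, 0.9]
opening: -0.0001
grip_force: 0.0
```

```bash
python3 - <<'E'
from h import *
a=r.get_image("side")[80:270,100:360]
cv2.imwrite("pics/s3.png",cv2.resize(a,None,fx=3,fy=3,interpolation=cv2.INTER_CUBIC))
E
```

```text
(no output)
```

View pics/s3.png

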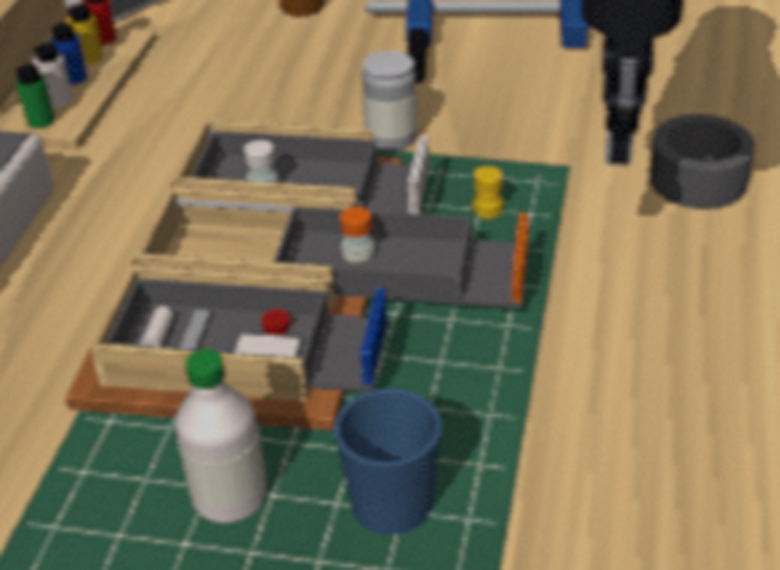

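The orange tray is out, with its lip at (520,258) and its jar upright at (356,235). The blue tray is home (373,335), the white one is shut, and everything else looks undisturbed. The arm is clear.

```bash
python3 -c "
from station import r
print(r.sign_off())"
```

```text
the job is handed in; nothing more can be done
None
```

The job is handed in: the blue tray was pushed home and the orange one drawn out to its stop (I felt both stops as a firm rise in force), its jar stands upright and the white tray was left shut; the sign-off gave no verdict.

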